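Fetch the adapter plate from the spares box

ROBOT

A 6-joint arm with a two-finger parallel gripper is mounted at the origin on the work surface. World frame = base frame: x ahead of the robot, y to its left, z up, the work surface at z = 0. Lengths are in m, angles in rad, forces in N, time in s.
With the tool pointing down it reaches from about 0.35 to 0.775 m from the base axis. Payload 7.3 kg.
Tool frame: the origin (TCP) lies at the very end of the fingers, on their centre line; the grasp point (between the pads) lies grip_point_offset behind it (grip_point_offset is the distance from the TCP to the grasp point, in m); z points along the fingers, y is the direction in which the jaws open and shut (so a half turn about z gives the same grasp; the last joint's range is limited). The gripper opens to 92 mm and grips with 3 to 60 N. Pads are 19 mm wide; open, the fingers measure 130 mm over their backs; the gripper's body (75 mm by 190 mm) begins 47 mm behind the grasp point.
Start: joints at [-0.146, 0.342, 1.524, -0, 1.275, -0.146], TCP at [0.525, 0, 0.227] pointing down, gripper open.
Joint ranges: [-2.53, 2.53], [-0.77, 2.02], [0.04, 2.7], [-1, 4.14], [0.28, 2.66], [-3.11, 3.11]. Speed limits (rad/s): [2.57, 2.57, 3.14, 3.14, 3.14, 3.14].

INTERFACE

Orientations are given as [roll, pitch, yaw] about the fixed x, y, z axes, in that order (R = Rz(yaw) Ry(pitch) Rx(roll)).
In Python, from cell import * gives the robot as it stands.
- The arm moves only by the shell command python3 -m inch 'ROWS' [OPENING] [FORCE]. ROWS is JSON, a list that holds one entry, the list of rows, each a list of 4 numbers: the shift along the tool's x, y, z in mm, then the turn about the tool's z in rad. In form: [[[x, y, z, roll], ...]]. A call has 1 to 10 rows; each row shifts and turns the commanded pose from where the row before left it, along the tool's axes as they then stand; what a row does not reach is not made up. A row lasts 1/8 s, in which the tool goes at most 62.5 mm and 10.7 degrees, less where a joint would pass 70% of its speed; a pose out of reach is approached as far as the arm can. A call with a gripper value outside its range is refused whole. OPENING is the closure, from -1 (fully open) to 1 (shut), set as the call begins (- or left out, the last holds). The fingers move at their own pace and stop on an object; FORCE is the grip in N (left out, the last holds). Time passes only in rows, so rows that do not move let the fingers close. It gives the time, the measured TCP pose, the force and the opening at its end, in the units of the state.
- observe(): the state, without advancing time (a new reading comes with each control period).
- read_camera(name): name is "scene" or "side" or "wrist"; returns a dict with "img" (400x640x3 uint8, blue, green, red), "fx", "fy", "cx", "cy" (pixels), "eye" and "rotation" of the camera in the world; the wrist camera has in their place "T_tool_cam" (4x4, takes a point from camera to tool coordinates, whose origin is the TCP and whose axes are the flange's). Camera axes: x right, y down, z forward; pixel columns grow to the right and rows downward; lengths in m; the calibration is good to about 2 mm. A picture is of the moment at which its call begins: read the wrist's pose just before it. There is no depth.
- hand_in(): hands the job in, once; it reports no verdict.
Trained networks look in the newest picture that a camera, given by its name, has taken for a name from the list of things; names that differ only in an ending like _2 or _b are one class to them, and where a whole thing is asked for, a point or a joint stands for the part that bears it (a point fixed in the world has none). Each returns a list of dicts, best first, with "conf" (0 to 1); they miss things now and then, are a little off and sometimes report something else, mostly with a low value. They report only what shows in the picture. A call takes as long as a camera call. They do not tell look-alikes from the thing itself.
- boxes_of(camera, label): "at" ([row, column] in pixels, amid what is visible of it).
- place_of(camera, label): "at" ([row, column] in pixels: a listed point, or the origin of a listed thing).
The state is a dict: "time": time; "qpos": joint angles; "qvel": joint speeds; "joint_efforts": joint torques, N m; "tool_pos": TCP position; "tool_rot": TCP orientation; "contact_force": force on the tool from outside, world axes, zero at the start; "torque": the same for the moment, N m; "opening": finger opening in m.
Only numpy, scipy, OpenCV 4.12 (cv2) and the standard library are available. Lean on these libraries where they do the work, as an engineer would, in place of code of your own. Each camera call takes 0.05 s, during which the arm holds its last target. There are 200 camera calls.

TASK

With the bench brush, sweep the three scrap clips off the closed flap of the spares box into the scrap tray beside it (do not touch them with the gripper), then stand the brush back on its mat and let go of it. Then lift the flap by its bar until it stands fully upright or beyond, draw out the plate that carries couplers and a pull tab, and finish still holding it in the gripper, upright and still, with its lower edge at least 100 mm above the box's rim. The flap stays open and everything else, including the blank plates, stays where it is.

Things in the scene. Friction and masses are not known exactly. Their poses are not given: they have to be found in the camera images.
- case: Aluminium spares box under the flap, fixed, 150 (x) by 200 (y) by 85 mm high, walls and floor 6 mm. Origin: centre of the underside; x points from the flap's grip bar to its hinge. Inside, three plates stand upright, their length along x, in guide slots (11 mm wide, on front and rear wall, up to 51 mm above the bench) at y = -50, 0, +50 mm; which plate is where varies.
- flap (a joint): Hinge of the cover flap: 0 closed, grows as the front edge lifts, in rad, stop at 1.8. Stiff hinge: it stays at any angle where it is left; lifting takes about 3 N at the bar.
- flap_grip (a point): Middle of the flap's grip bar: round, 10 mm thick, along the case's y, between two ears 72 mm apart, in the flap's plane with its axis 40 mm in front of the flap's edge (88 mm high when closed), so that a finger goes down on each side; it can turn between the fingers. The flap is a sheet 150 by 200 by 6 mm covering the case, upper face 91 mm above the bench.
- flap_hinge (a point): Middle of the flap's hinge line, at the case's far upper edge (height 85 mm), axis along the case's y. The grip bar is 190 mm from it.
- adapter: The wanted plate: black, 130 (x) by 8 (y) by 50 mm (z), upright in a slot. Only it has ten metal couplers (15 mm out to each side of its middle plane, all lower than 36 mm) and, on the middle of its top edge, a pull tab 44 (x) by 10 (y) by 22 mm, top at 72 mm. Origin: middle of its lower edge, 6 mm above the bench at the start; z up. About 120 g.
- brush: Bench brush standing on its bristles on the mat. Head 130 (x) by 30 (y) mm, its top at 42 mm; the stiff bristles are the lowest 26 mm. Above it a grip bar along x, 110 by 18 mm, 65 to 85 mm high, on two posts 70 mm apart. Origin: centre of the bristles' underside; x along the head. About 200 g.
- mat: Rubber mat 190 (x) by 110 (y) by 3 mm, fixed on the bench on one side of the case (left or right varies), aligned with the case. Origin: centre of the underside.
- tray: Open grey scrap tray, 190 (x) by 110 (y) by 50 mm high, wall 4 mm, fixed on the bench against the other side of the case (5 mm gap), aligned with it. Origin: centre of the underside.
- blank1: Blank black plate 130 by 8 by 50 mm, no couplers, no tab, standing in another slot. Origin: middle of its lower edge. Leave it.
- blank2: Another blank plate, the same as blank1. Leave it.
- coupler1: Loose yellow-capped coupler, 52 mm long, 16 mm high, near the tray. Leave it.
- coupler2: Another loose yellow-capped coupler, near the mat. Leave it.
- panel: Finished connector panel lying flat, 90 by 130 mm, 26 mm high, beyond the case. Leave it.
- jar: Clear jar, 52 mm across, 70 mm high, beyond the case. Leave it.
- driver: Screwdriver lying on the bench, at the left of the work area. Leave it.
- dish: Steel dish 90 mm across, 30 mm high, at the right of the work area. Leave it.
- scrap1: Scrap clip, a chunky black moulding 26 by 16 by 16 mm, lying on the flap. Origin: centre of its underside as it lies at the start. About 12 g.
- scrap2: Scrap clip, a chunky black moulding 26 by 16 by 16 mm, lying on the flap. Origin: centre of its underside as it lies at the start. About 12 g.
- scrap3: Scrap clip, a chunky black moulding 26 by 16 by 16 mm, lying on the flap. Origin: centre of its underside as it lies at the start. About 12 g.
Mind the look-alikes: they are no part of the job. Of the things that look like the tray, take the one that is farthest from the robot's base at the start. Of the things that look like the brush, the larger one is meant.

How it is judged:
By the outcome, as a careful person would: the job done as asked, in the order asked, and still so for the second after the job is handed in, while the arm keeps its last pose, push and grip.
It also fails if it takes over 72 s, if anything falls off the work surface, if the arm or the gripper's body presses on something with over 40 N, if the wrist force passes 120 N, or if a joint passes its speed limit or range.

## Working session

There is one attempt and no reset: what is moved stays moved. The work goes in short steps, Python scripts to look and compute and a shell command to move; the robot and the scene stay as the last step left them, time stands still between calls to the robot, and variables do not carry over. Pictures are saved under pics/ and viewed, about 8 in all and at most 12, crops included, and the job is handed in when it is done.

```bash
ls; mkdir -p pics; cat > h.py <<'E'
from cell import *
import numpy as np, cv2
from scipy.spatial.transform import Rotation as Ro
def snap(n):
    s=observe(); c=read_camera(n)
    if n=="wrist":
        T=np.eye(4);T[:3,:3]=Ro.from_euler('xyz',s["tool_rot"]).as_matrix();T[:3,3]=s["tool_pos"]
        M=T@np.array(c["T_tool_cam"]);c["eye"]=M[:3,3];c["rotation"]=M[:3,:3]
    c["eye"]=np.array(c["eye"]);c["rotation"]=np.array(c["rotation"]);return c
def w(c,at,z):
    d=c["rotation"]@np.array([(at[1]-c["cx"])/c["fx"],(at[0]-c["cy"])/c["fy"],1.])
    return c["eye"]+d*(z-c["eye"][2])/d[2]
def px(c,p):
    q=c["rotation"].T@(np.array(p)-c["eye"]);return (c["fx"]*q[0]/q[2]+c["cx"],c["fy"]*q[1]/q[2]+c["cy"])
E
python3 - <<'E'
from h import *
print(observe())
Z=dict(case=0,flap_grip=.088,flap_hinge=.085,brush=.003,mat=0,tray=0,scrap1=.091,coupler1=0,panel=0,jar=0,driver=0,dish=0)
ims=[]
for n in("scene","side","wrist"):
    c=snap(n);cv2.imwrite(f"pics/{n}0.png",c["img"]);print(n,c["eye"].round(3),c["rotation"].round(2).tolist(),c["fx"])
    for k,z in Z.items():
        print(k,[(np.round(d["at"]).astype(int).tolist(),round(d["conf"],2),w(c,d["at"],z)[:2].round(3).tolist()) for d in place_of(n,k)])
E
```

```text
pics
{'time': 0.0, 'qpos': array([-1.46019432e-01,  3.42744980e-01,  1.52499309e+00,  2.57591421e-06,
        1.27537496e+00, -1.46019672e-01]), 'qvel': array([-0.00189553,  0.00031031,  0.00131917, -0.00077402, -0.00087373,
        0.00185409]), 'joint_efforts': array([ 7.61924657e-04, -4.31245601e+01, -2.44219762e+01,  7.17750052e-02,
        5.59406646e-02, -1.04314388e-04]), 'tool_pos': array([5.24611287e-01, 7.00155593e-05, 2.26041751e-01]), 'tool_rot': array([-3.14008882e+00, -2.23652858e-04,  1.57079565e+00]), 'contact_force': array([ 0.28139675, -0.68343718, -0.21634317]), 'torque': array([ 0.00820729, -0.02179134, -0.00753611]), 'opening': 0.09200970048477851}
scene [1.402 0.279 0.776] [-2.2, -0.01, 1.89] 486.49571313825174Traceback (most recent call last):
  File "<stdin>", line 8, in <module>
  File "h.py", line 12, in w
    return c["eye"]+d*(z-c["eye"][2])/d[2]
                                      ~^^^
IndexError: invalid index to scalar variable.
```

View pics/scene0.png

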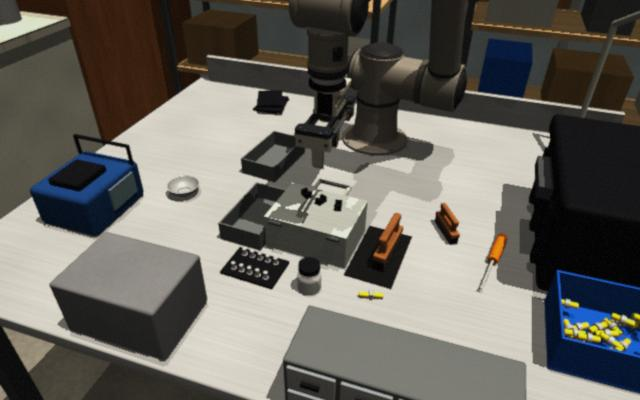

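The scene picture shows the case with its flap at about (315,210) and three clips on it near (305,190), (320,200) and (338,204). There are trays at (250,215) and (272,155), brushes at (388,240) on the mat (the larger one) and (447,222) (smaller), and couplers at (370,295) and probably one hidden near the tray.

The camera rotation comes as roll, pitch, yaw, so I'll fix the helper.

```bash
sed -i 's/c\["rotation"\]=np.array(c\["rotation"\]);return c/r=np.array(c["rotation"]);c["rotation"]=r if r.ndim==2 else Ro.from_euler("xyz",r).as_matrix();return c/' h.py
python3 - <<'E'
from h import *
Z=dict(case=0,flap_grip=.088,flap_hinge=.085,brush=.003,mat=0,tray=0,scrap1=.091,coupler1=0,panel=0,jar=0,driver=0,dish=0)
for n in("scene","side","wrist"):
    c=snap(n);cv2.imwrite(f"pics/{n}0.png",c["img"]);print(n,c["eye"].round(3),c["rotation"].round(2).tolist(),c["fx"])
    for k,z in Z.items():
        print(k,[(np.round(d["at"]).astype(int).tolist(),round(d["conf"],2),w(c,d["at"],z)[:2].round(3).tolist()) for d in place_of(n,k)])
E
```

```text
scene [1.402 0.279 0.776] [[-0.32, 0.56, -0.77], [0.95, 0.2, -0.25], [0.01, -0.81, -0.59]] 486.49571313825174
case [([234, 318], 0.74, [0.522, -0.015])]
flap_grip [([180, 334], 0.62, [0.404, -0.012]), ([229, 304], 0.23, [0.616, -0.018])]
flap_hinge [([230, 305], 0.92, [0.615, -0.014]), ([207, 339], 0.44, [0.509, 0.032])]
brush [([254, 387], 0.96, [0.541, 0.162]), ([234, 443], 0.87, [0.422, 0.277]), ([181, 336], 0.53, [0.285, -0.043])]
mat [([255, 382], 0.68, [0.545, 0.151])]
tray [([164, 274], 0.83, [0.256, -0.248]), ([224, 257], 0.69, [0.538, -0.174])]
scrap1 [([206, 340], 0.62, [0.51, 0.034]), ([204, 318], 0.5, [0.52, -0.018]), ([195, 307], 0.41, [0.497, -0.054])]
coupler1 [([297, 373], 0.44, [0.682, 0.164])]
panel [([267, 254], 0.82, [0.681, -0.115])]
jar [([286, 307], 0.66, [0.698, 0.02]), ([253, 384], 0.49, [0.536, 0.156])]
driver [([263, 487], 0.58, [0.492, 0.39])]
dish [([267, 255], 0.17, [0.68, -0.112])]
side [ 0.108 -0.964  0.931] [[0.93, -0.22, 0.3], [-0.37, -0.59, 0.72], [0.02, -0.78, -0.63]] 456.7665619237795
case [([214, 328], 0.71, [0.545, -0.01]), ([148, 272], 0.59, [0
[... 859 characters left out ...]
0, 0.0, 0.0], [0.0, -0.96, -0.3], [0.0, 0.3, -0.96]] 308.48067837754706
case [([184, 322], 0.88, [0.536, -0.015])]
flap_grip [([198, 216], 0.59, [0.427, -0.007])]
flap_hinge [([204, 398], 0.93, [0.612, -0.015])]
brush [([32, 329], 0.97, [0.543, 0.159]), ([246, 288], 0.32, [0.49, -0.1])]
mat [([48, 336], 0.83, [0.551, 0.144])]
tray [([31, 329], 0.64, [0.542, 0.161])]
scrap1 [([244, 286], 0.81, [0.496, -0.056]), ([203, 301], 0.68, [0.513, -0.012]), ([160, 307], 0.67, [0.519, 0.032])]
coupler1 [([32, 456], 0.6, [0.685, 0.16]), ([281, 229], 0.5, [0.406, -0.156])]
panel [([251, 430], 0.86, [0.686, -0.109])]
jar [([155, 457], 0.87, [0.705, 0.022])]
driver [([32, 331], 0.47, [0.544, 0.16])]
dish []
```

View pics/side0.png

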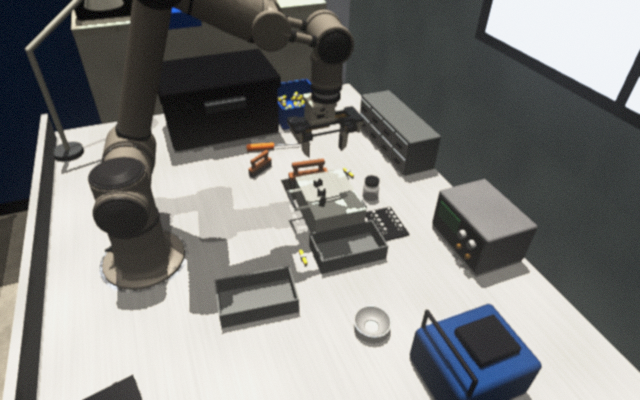

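View pics/wrist0.png

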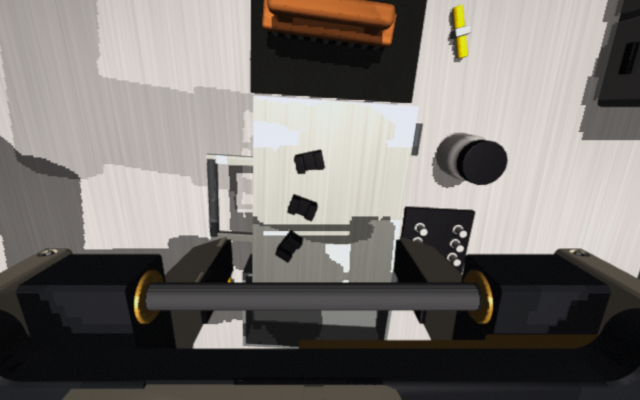

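The side view shows the tray against the case at (348,254), with another tray nearer the base at (256,302) and a coupler at (304,257). The wrist view shows the flap with clips at (286,244), (301,203) and (307,160), and the large brush at (329,25) on the mat.

- **Brush candidates (scene):** large one at (387,254) on the mat, small one at (443,234). I take the large one.
- **Tray candidates (scene):** (257,224), 0.56 m from the base, and (274,164), 0.35 m. I take the far one.

Next I move above the large brush with the jaws turned, then check in a close crop.

```bash
python3 -m inch '[[[40,4,0,0],[40,4,0,0],[40,4,0,0],[38,5,0,0],[0,0,0,-0.175],[0,0,0,-0.175],[0,0,0,-0.175],[0,0,0,-0.175],[0,0,0,-0.175],[0,0,0,-0.175]]]' -1 40; python3 -m inch '[[[0,0,0,-0.175],[0,0,0,-0.175],[0,0,0,-0.17],[0,0,0,0]]]'
python3 - <<'E'
from h import *
print(grip_point_offset)
c=snap("wrist");cv2.imwrite("pics/b1.png",c["img"])
for k,z in dict(brush=.003,mat=0,case=0).items(): print(k,[(np.round(d["at"]).tolist(),round(d["conf"],2),w(c,d["at"],z)[:2].round(3).tolist()) for d in place_of("wrist",k)])
E
```

```text
time: 3.3
tool_pos: [0.542, 0.158, 0.2267]
tool_rot: [-3.142, 0.0, 2.627]
contact_force: [-0.4, -0.3, 0.4]
opening: 0.0916
time: 3.8
tool_pos: [0.542, 0.158, 0.2267]
tool_rot: [-3.142, 0.0, 3.139]
contact_force: [-1.1, 0.4, 0.3]
opening: 0.0919
0.0188
brush [([173.0, 316.0], 0.72, [0.542, 0.162]), ([59.0, 424.0], 0.57, [0.411, 0.285])]
mat [([178.0, 305.0], 0.82, [0.548, 0.148])]
case [([173.0, 175.0], 0.57, [0.542, -0.017])]
```

View pics/b1.png

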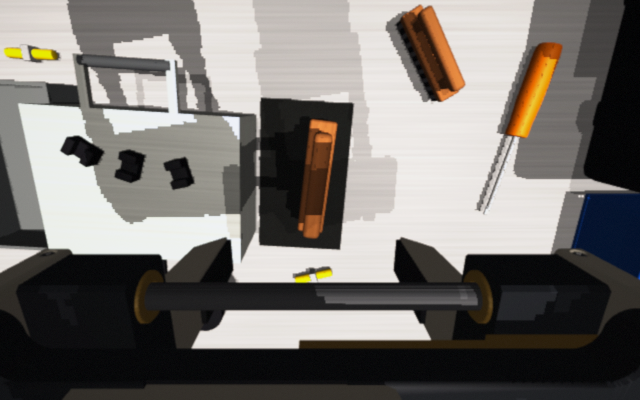

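The crop shows the large brush on the mat, with its bar from about (322,135) to (312,236). The small brush is separate at (430,55). Mat corners are at about (262,98), (353,103), (341,249) and (259,246).

```bash
python3 - <<'E'
from h import *
c=snap("wrist")
for n,p,z in[("bartop",(135,322),.088),("barbot",(236,312),.088),("m1",(98,262),.003),("m2",(103,353),.003),("m3",(249,341),.003),("m4",(246,259),.003),("flapcorner near/left",(115,256),.091),("g1",(63,78),.093),("g2",(65,172),.093)]:
    print(n,w(c,p,z).round(4))
h=cv2.cvtColor(c["img"],cv2.COLOR_BGR2HSV)
m=((h[...,0]<18)&(h[...,1]>120)&(h[...,2]>60)).astype(np.uint8);m[:,:260]=0;m[:,360:]=0;m[:90]=0;m[260:]=0
ct=max(cv2.findContours(m,0,1)[0],key=cv2.contourArea);b=cv2.boxPoints(cv2.minAreaRect(ct));print(b)
for p in b: print(w(c,p[::-1],.06).round(4))
E
```

```text
bartop [0.4873 0.1671 0.088 ]
barbot [0.5908 0.1573 0.088 ]
m1 [0.452  0.0988 0.003 ]
m2 [0.4579 0.2058 0.003 ]
m3 [0.6472 0.1962 0.003 ]
m4 [0.6424 0.0848 0.003 ]
flapcorner near/left [0.4689 0.1063 0.091 ]
g1 [ 0.4248 -0.0457  0.093 ]
g2 [0.4266 0.0359 0.093 ]
[[296.50128 236.62515]
 [309.54236 118.06967]
 [337.75104 121.17264]
 [324.70996 239.72812]]
[0.6037 0.1394 0.06  ]
[0.4729 0.1551 0.06  ]
[0.476  0.1839 0.06  ]
[0.6077 0.1717 0.06  ]
```

```bash
python3 -m inch '[[[3,4,40,0.095],[0,0,50,0],[0,0,40,0],[0,0,25,0],[0,0,12,0],[0,0,0,0]]]' -1 40; python3 -m inch '[[[0,0,0,0],[0,0,0,0],[0,0,0,0],[0,0,0,0],[0,0,0,0]]]' 1 40
```

```text
time: 4.8
tool_pos: [0.5389, 0.162, 0.0595]
tool_rot: [-3.141, -0.001, 3.045]
contact_force: [1.0, -0.3, -0.1]
opening: 0.0917
time: 5.42
tool_pos: [0.539, 0.162, 0.0598]
tool_rot: [3.142, 0.0, 3.046]
contact_force: [0.0, 0.6, -0.0]
opening: 0.0464
```

```bash
python3 -m inch '[[[0,0,0,0],[0,0,0,0],[0,0,0,0],[0,0,0,0],[0,0,0,0]]]' 1 45;  python3 -m inch '[[[0,0,-10,0],[0,0,-25,0],[0,0,-40,0],[0,0,-45,0],[0,0,0,0],[0,0,0,0]]]'
python3 - <<'E'
from h import *
c=snap("wrist");s=snap("scene");d=snap("side")
cv2.imwrite("pics/b2.png",np.vstack([c["img"],np.hstack([cv2.resize(s["img"][130:330,200:520],None,fx=1,fy=1),d["img"][130:330,220:540]])]))
for k,z in dict(scrap1=.091,case=0,flap_grip=.088,flap_hinge=.085).items():
  for n,cc in (("wrist",c),("scene",s),("side",d)): print(k,n,[(round(q["conf"],2),w(cc,q["at"],z)[:2].round(3).tolist()) for q in place_of(n,k)])
E
```

```text
time: 6.05
tool_pos: [0.539, 0.162, 0.0597]
tool_rot: [-3.142, 0.0, 3.046]
contact_force: [-0.0, -0.4, -0.2]
opening: 0.0177
time: 6.8
tool_pos: [0.5384, 0.1619, 0.1793]
tool_rot: [-3.141, -0.001, 3.046]
contact_force: [-0.5, 0.0, -3.3]
opening: 0.0178
scrap1 wrist [(0.73, [0.514, -0.011]), (0.7, [0.503, -0.055]), (0.69, [0.523, 0.032])]
scrap1 scene [(0.6, [0.52, 0.034]), (0.45, [0.51, -0.014])]
scrap1 side [(0.43, [0.512, -0.055]), (0.43, [0.426, -0.012]), (0.39, [0.515, -0.004]), (0.37, [0.527, 0.015])]
case wrist [(0.63, [0.542, -0.018])]
case scene [(0.78, [0.522, -0.017]), (0.57, [0.548, 0.144])]
case side [(0.58, [0.541, -0.017])]
flap_grip wrist [(0.68, [0.423, -0.006]), (0.36, [0.52, 0.031])]
flap_grip scene [(0.55, [0.412, -0.008])]
flap_grip side [(0.98, [0.429, 0.001])]
flap_hinge wrist []
flap_hinge scene [(0.83, [0.628, -0.013]), (0.44, [0.77, 0.177])]
flap_hinge side [(0.77, [0.615, -0.012]), (0.39, [0.564, 0.21]), (0.34, [0.512, -0.094])]
```

View pics/b2.png

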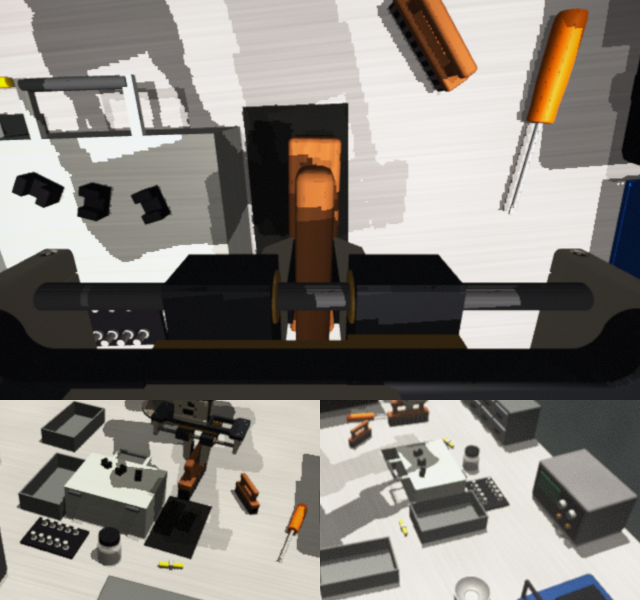

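The brush is in the grip. The clips lie untouched on the flap at wrist pixels (38,188), (95,200) and (152,203). I'll place the brush on the mat-side end of the flap and sweep toward the tray.

```bash
python3 -m inch '[[[2,-28,0,-0.045],[5,-28,0,0],[2,-28,0,0],[0,0,10,0],[0,0,10,0],[0,0,6,0],[0,0,2,0],[0,0,0,0]]]'
python3 - <<'E'
from h import *
d=snap("side");s=snap("scene")
cv2.imwrite("pics/b3.png",np.hstack([cv2.resize(s["img"][150:270,240:400],None,fx=2.5,fy=2.5),cv2.resize(d["img"][150:270,260:420],None,fx=2.5,fy=2.5)]))
E
```

```text
time: 8.55
tool_pos: [0.5246, 0.0792, 0.1516]
tool_rot: [3.142, -0.0, 3.091]
contact_force: [0.6, 0.2, -2.3]
opening: 0.0181
```

View pics/b3.png

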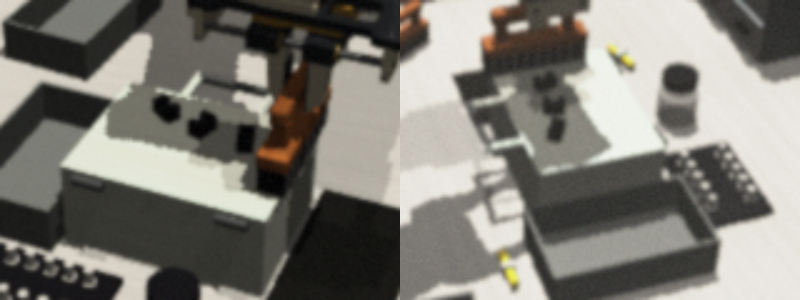

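The brush stands just over the mat-side end of the flap with all three clips ahead of it. Next is one sweep.

```bash
python3 -m inch '[[[0,-6,2,0],[0,-14,0,0],[0,-22,0,0],[0,-28,0,0],[0,-30,0,0],[0,-32,0,0],[0,-34,0,0],[0,-34,0,0],[0,-24,0,0],[0,-6,0,0]]]'; python3 -m inch '[[[0,0,0,0],[0,0,0,0],[0,0,0,0]]]'
python3 - <<'E'
from h import *
d=snap("side");s=snap("scene")
cv2.imwrite("pics/b4.png",np.hstack([cv2.resize(s["img"][150:270,240:400],None,fx=2.5,fy=2.5),cv2.resize(d["img"][150:270,260:420],None,fx=2.5,fy=2.5)]))
E
```

```text
time: 9.9
tool_pos: [0.5124, -0.153, 0.1498]
tool_rot: [-3.141, 0.0, 3.088]
contact_force: [-0.1, 0.0, -2.4]
opening: 0.0182
time: 10.28
tool_pos: [0.5129, -0.1501, 0.1498]
tool_rot: [3.141, 0.0, 3.092]
contact_force: [0.0, 0.4, -1.6]
opening: 0.0179
```

View pics/b4.png

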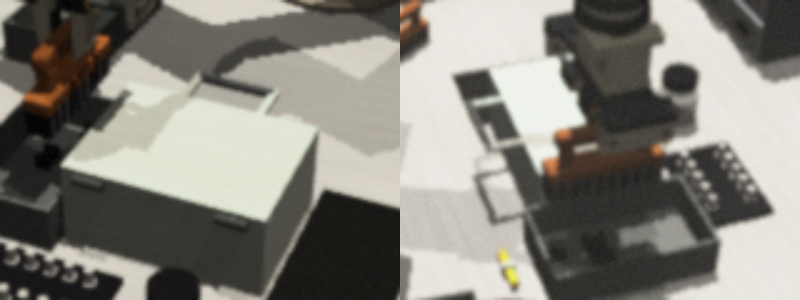

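The flap is clear and the clips lie in the tray. The brush goes back to the mat.

```bash
python3 -m inch '[[[0,0,-20,0],[0,20,-15,0],[-2,45,0,0],[-3,55,0,0],[-3,55,0,0],[-3,55,0,0],[-2,48,0,0],[0,30,0,0],[0,0,0,0],[0,0,40,0]]]'; python3 -m inch '[[[0,0,40,0],[0,0,25,0],[0,0,10,0],[0,0,6,0],[0,0,2,0],[0,0,0,0]]]'
```

```text
time: 11.62
tool_pos: [0.5433, 0.1571, 0.1473]
tool_rot: [3.14, 0.007, 3.092]
contact_force: [0.1, -0.4, -3.1]
opening: 0.0173
time: 12.38
tool_pos: [0.5419, 0.1561, 0.0625]
tool_rot: [3.141, 0.001, 3.091]
contact_force: [0.1, 0.5, -1.4]
opening: 0.0179
```

```bash
python3 -m inch '[[[0,0,1.5,0],[0,0,0.5,0],[0,0,0.5,0],[0,0,0,0]]]'; python3 -m inch '[[[0,0,0,0],[0,0,0,0],[0,0,0,0],[0,0,0,0],[0,0,0,0],[0,0,0,0]]]' -1
```

```text
time: 12.88
tool_pos: [0.5416, 0.156, 0.0597]
tool_rot: [3.142, 0.0, 3.091]
contact_force: [-1.2, -0.9, 3.0]
opening: 0.0175
time: 13.62
tool_pos: [0.5415, 0.156, 0.0592]
tool_rot: [-3.142, 0.0, 3.091]
contact_force: [-0.7, 0.1, -0.6]
opening: 0.0733
```

```bash
python3 -m inch '[[[0,0,-8,0],[0,0,-30,0],[0,0,-50,0],[0,0,-50,0],[15,-15,-15,0],[30,-50,0,0],[34,-55,0,0],[30,-49,0,0],[0,0,0,0.175],[0,0,0,0.175]]]'; python3 -m inch '[[[0,0,0,0.175],[0,0,0,0.175],[0,0,0,0.175],[0,0,0,0.175],[0,0,0,0.175],[0,0,0,0.175],[0,0,0,0.17],[0,0,0,0]]]'
python3 - <<'E'
from h import *
c=snap("wrist");s=snap("scene");d=snap("side")
for k,z in dict(scrap1=.004,brush=.003,flap_grip=.088,flap_hinge=.085).items():
  for n,cc in (("wrist",c),("scene",s),("side",d)): print(k,n,[(np.round(q["at"]).tolist(),round(q["conf"],2),w(cc,q["at"],z)[:2].round(3).tolist()) for q in place_of(n,k)])
cv2.imwrite("pics/b5.png",np.vstack([c["img"][:300],np.hstack([s["img"][130:330,200:520],d["img"][130:330,220:540]])]))
E
```

```text
time: 14.88
tool_pos: [0.425, -0.0063, 0.2131]
tool_rot: [3.141, 0.001, 2.733]
contact_force: [-0.3, 0.3, -0.3]
opening: 0.0915
time: 15.88
tool_pos: [0.4253, -0.0055, 0.2127]
tool_rot: [3.141, 0.0, 1.522]
contact_force: [0.3, 0.2, -0.6]
opening: 0.0918
scrap1 wrist [([286.0, 341.0], 0.59, [0.455, -0.16])]
scrap1 scene [([213.0, 259.0], 0.38, [0.498, -0.186]), ([205.0, 281.0], 0.35, [0.447, -0.145])]
scrap1 side [([249.0, 338.0], 0.5, [0.512, -0.16]), ([250.0, 338.0], 0.45, [0.51, -0.164]), ([249.0, 321.0], 0.42, [0.466, -0.142])]
brush wrist [([26.0, 414.0], 0.78, [0.54, 0.152]), ([195.0, 508.0], 0.6, [0.666, -0.042])]
brush scene [([254.0, 384.0], 0.94, [0.542, 0.156]), ([231.0, 441.0], 0.77, [0.414, 0.272])]
brush side [([184.0, 307.0], 0.74, [0.534, 0.149]), ([168.0, 261.0], 0.61, [0.418, 0.29])]
flap_grip wrist [([195.0, 315.0], 0.87, [0.427, -0.005])]
flap_grip scene []
flap_grip side [([201.0, 289.0], 0.98, [0.421, -0.007])]
flap_hinge wrist [([195.0, 510.0], 0.85, [0.615, -0.016])]
flap_hinge scene [([231.0, 306.0], 0.8, [0.618, -0.011])]
flap_hinge side [([190.0, 350.0], 0.6, [0.61, -0.019])]
```

View pics/b5.png

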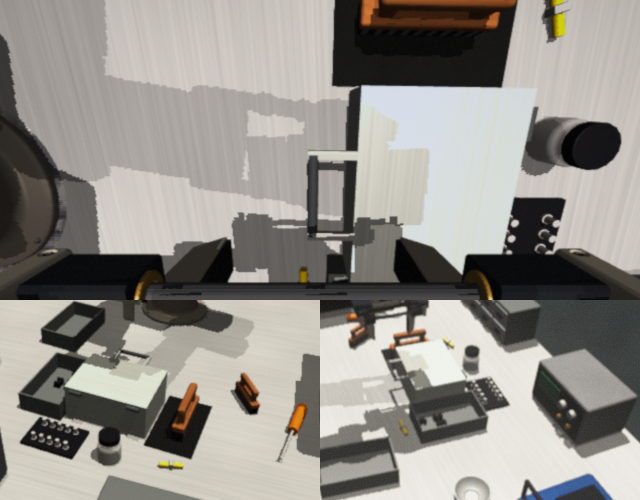

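The brush stands on the mat, the flap is empty and the clips are in the tray. The fingers must fit between the bar and the flap edge, so I narrow them to about 28 mm before going down.

```bash
python3 -m inch '[[[0,1,0,0],[0,0,30,0],[0,0,30,0],[0,0,0,0],[0,0,0,0],[0,0,0,0],[0,0,0,0],[0,0,0,0]]]' 0.4 20
python3 - <<'E'
from h import *
c=snap("wrist");o=observe();print(o["tool_pos"],o["opening"])
for k,z in dict(flap_grip=.088,flap_hinge=.085,case=0).items():
  print(k,[(round(q["conf"],2),w(c,q["at"],z)[:2].round(3).tolist()) for q in place_of("wrist",k)])
E
```

```text
time: 17.62
tool_pos: [0.4264, -0.0056, 0.1526]
tool_rot: [3.141, 0.0, 1.521]
contact_force: [0.8, -0.2, 0.3]
opening: 0.0275
[ 0.42636996 -0.00552415  0.15251543] 0.027502795442414508
flap_grip [(0.79, [0.427, -0.007]), (0.21, [0.449, -0.093])]
flap_hinge [(0.69, [0.613, -0.016])]
case [(0.68, [0.538, -0.017])]
```

```bash
python3 -m inch '[[[0,0,30,0],[0,0,25,0],[0,0,15,0],[0,0,10,0],[0,0,4,0],[0,0,0,0]]]'; python3 -m inch '[[[0,0,0,0],[0,0,0,0],[0,0,0,0],[0,0,0,0]]]' 1 20
```

```text
time: 18.58
tool_pos: [0.4264, -0.0055, 0.0684]
tool_rot: [3.141, 0.0, 1.521]
contact_force: [-0.8, -0.6, 0.3]
opening: 0.0274
time: 19.08
tool_pos: [0.4248, -0.0054, 0.0684]
tool_rot: [-3.139, -0.0, 1.521]
contact_force: [-4.6, -0.4, 4.5]
opening: 0.0091
```

```bash
python3 -c "
import numpy as np
t=np.radians([.9,3,7,12,18,24,30,36,42,48,54,60,66,72,78,84,90,95,98]);p=190*np.c_[-np.cos(t),-np.sin(t)];print(np.diff(p,axis=0).round(1).tolist())"
```

```text
[[0.2, -7.0], [1.2, -13.2], [2.7, -16.3], [5.1, -19.2], [7.1, -18.6], [9.0, -17.7], [10.8, -16.7], [12.5, -15.5], [14.1, -14.1], [15.5, -12.5], [16.7, -10.8], [17.7, -9.0], [18.6, -7.1], [19.2, -5.1], [19.6, -3.1], [19.9, -1.0], [16.6, 0.7], [9.9, 1.1]]
```

```bash
python3 -m inch '[[[0,-1,-7,0],[0,1.2,-13.2,0],[0,2.7,-16.3,0],[0,5.1,-19.2,0],[0,7.1,-18.6,0]]]'; python3 -m inch '[[[0,9,-17.7,0],[0,10.8,-16.7,0],[0,12.5,-15.5,0],[0,14.1,-14.1,0]]]'
```

```text
time: 19.7
tool_pos: [0.4406, -0.0064, 0.1432]
tool_rot: [-3.14, 0.0, 1.521]
contact_force: [0.8, -1.5, -4.5]
opening: 0.0093
time: 20.2
tool_pos: [0.4847, -0.0091, 0.2075]
tool_rot: [-3.135, 0.002, 1.521]
contact_force: [-11.0, -4.2, 7.9]
opening: 0.0089
```

The force points outward along the flap's radius, so my arc is slightly too tight. I shift out by about 2 mm and continue.

```bash
python3 -m inch '[[[0,14.0,-14.5,0],[0,16.2,-11.8,0],[0,17.7,-9,0],[0,18.6,-7.1,0]]]'; python3 -m inch '[[[0,19.2,-5.5,0],[0,19.6,-3.1,0],[0,19.9,-1,0],[0,16.6,0.7,0],[0,9.9,1.1,0],[0,0,0,0]]]'
```

```text
time: 20.7
tool_pos: [0.5538, -0.0132, 0.2503]
tool_rot: [-3.141, 0.003, 1.52]
contact_force: [-3.4, -4.7, 1.3]
opening: 0.0092
time: 21.45
tool_pos: [0.6401, -0.0181, 0.2576]
tool_rot: [3.139, 0.003, 1.52]
contact_force: [1.5, -6.5, 0.8]
opening: 0.0091
```

```bash
python3 -m inch '[[[0,0,0,0],[0,0,0,0],[0,0,0,0],[0,0,0,0],[0,0,-5,0],[0,0,-20,0],[0,0,-30,0],[0,-30,-15,0],[0,-40,0,0],[0,-40,0,0]]]' 0.2; python3 -m inch '[[[0,0,0,-0.175],[0,0,0,-0.175],[0,0,0,-0.175],[0,0,0,-0.175],[0,0,0,-0.175],[0,0,0,-0.175],[0,0,0,-0.175],[0,0,0,-0.175],[0,0,0,-0.17],[0,0,0,0]]]'
python3 - <<'E'
from h import *
o=observe();print(o["tool_pos"],o["tool_rot"],o["opening"])
c=snap("wrist");s=snap("scene");d=snap("side")
for k,z in dict(adapter=.006,blank1=.006,case=0,scrap1=.006,flap_grip=.27).items():
  for n,cc in (("wrist",c),("scene",s),("side",d)): print(k,n,[(np.round(q["at"]).tolist(),round(q["conf"],2),w(cc,q["at"],z)[:2].round(3).tolist()) for q in place_of(n,k)])
cv2.imwrite("pics/b6.png",np.vstack([c["img"][:300],np.hstack([s["img"][130:330,200:520],d["img"][130:330,220:540]])]))
E
```

```text
time: 22.7
tool_pos: [0.5282, -0.0106, 0.3272]
tool_rot: [3.141, 0.0, 1.521]
contact_force: [-0.0, -0.2, 0.3]
opening: 0.0366
time: 23.95
tool_pos: [0.5294, -0.0107, 0.3271]
tool_rot: [-3.142, 0.001, 3.089]
contact_force: [-0.5, 0.1, -0.4]
opening: 0.0367
[ 0.52935978 -0.01065241  0.32714136] [-3.14153406e+00  6.39977373e-04  3.08931282e+00] 0.03674956048631718
adapter wrist [([169.0, 344.0], 0.69, [0.546, 0.038]), ([168.0, 311.0], 0.33, [0.541, -0.015])]
adapter scene []
adapter side [([202.0, 322.0], 0.7, [0.546, 0.046]), ([261.0, 306.0], 0.7, [0.412, -0.17])]
blank1 wrist [([164.0, 276.0], 0.93, [0.533, -0.068]), ([167.0, 313.0], 0.57, [0.541, -0.01]), ([348.0, 308.0], 0.25, [0.888, -0.038])]
blank1 scene []
blank1 side [([214.0, 327.0], 0.62, [0.539, -0.012]), ([180.0, 308.0], 0.61, [0.547, 0.168]), ([225.0, 333.0], 0.43, [0.536, -0.067])]
case wrist [([167.0, 308.0], 0.8, [0.541, -0.02])]
case scene [([232.0, 320.0], 0.94, [0.516, -0.013])]
case side [([217.0, 329.0], 0.94, [0.54, -0.023]), ([204.0, 322.0], 0.38, [0.545, 0.043])]
scrap1 wrist [([150.0, 214.0], 0.58, [0.505, -0.162]), ([154.0, 204.0], 0.52, [0.511, -0.179]), ([119.0, 214.0], 0.47, [0.459, -0.156]), ([143.0, 46.0], 0.41, [0.482, -0.418])]
scrap1 scene [([214.0, 262.0], 0.49, [0.502, -0.174])]
scrap1 side [([252.0, 340.0], 0.64, [0.511, -0.173]), ([248.0, 319.0], 0.53, [0.461, -0.139]), ([248.0, 337.0], 0.5, [0.51, -0.157])]
flap_grip wrist [([345.0, 310.0], 0.95, [0.643, -0.018]), ([125.0, 581.0], 0.24, [0.47, 0.175])]
flap_grip scene [([157.0, 299.0], 0.94, [0.614, -0.027])]
flap_grip side [([134.0, 366.0], 0.7, [0.644, -0.018]), ([186.0, 352.0], 0.31, [0.509, -0.217])]
```

View pics/b6.png

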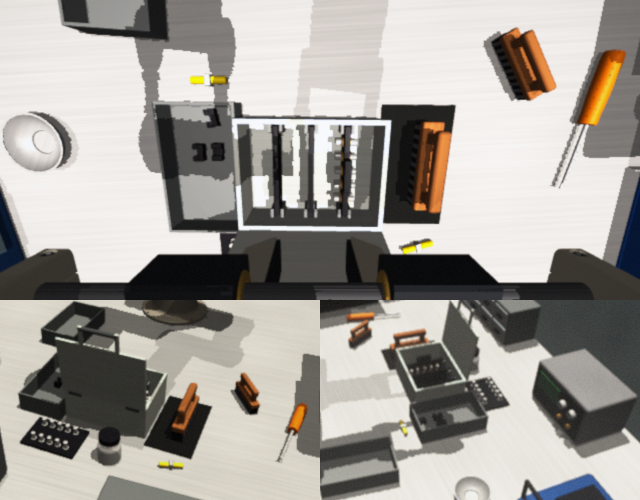

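The picture shows all three clips in the tray at wrist (212,117), (198,152) and (217,152). The flap stands past upright. The adapter with its couplers and tab is in the slot at column 346, next to the mat; blanks are at columns 278 and 311. I'll come closer to fix the tab's position.

```bash
python3 -m inch '[[[-4,16,0,0],[-5,17,0,0],[-4,16,30,0],[0,0,45,0],[0,0,40,0],[0,0,5,0],[0,0,0,0],[0,0,0,0]]]' 0.3 40
python3 - <<'E'
from h import *
o=observe();print(o["tool_pos"],o["tool_rot"],o["opening"])
c=snap("wrist")
for k,z in dict(adapter=.006,blank1=.006,case=0).items():
  print(k,[(np.round(q["at"]).tolist(),round(q["conf"],2),w(c,q["at"],z)[:2].round(3).tolist()) for q in place_of("wrist",k)])
print(px(c,o["tool_pos"]+[0,0,-.13]))
cv2.imwrite("pics/b7.png",cv2.resize(c["img"][60:280,180:480],None,fx=2.5,fy=2.5))
E
```

```text
time: 25.85
tool_pos: [0.5459, 0.0378, 0.2086]
tool_rot: [-3.142, 0.004, 3.091]
contact_force: [-0.4, 0.2, -0.5]
opening: 0.0321
[0.54589161 0.03777234 0.20864554] [-3.14153801  0.00353276  3.09097242] 0.032056116241654886
adapter [([176.0, 312.0], 0.64, [0.546, 0.037])]
blank1 [([174.0, 270.0], 0.82, [0.54, -0.013]), ([172.0, 224.0], 0.59, [0.535, -0.068]), ([153.0, 127.0], 0.37, [0.508, -0.177])]
case [([172.0, 266.0], 0.91, [0.539, -0.018])]
(np.float64(312.56113425053053), np.float64(192.809352727771))
```

View pics/b7.png

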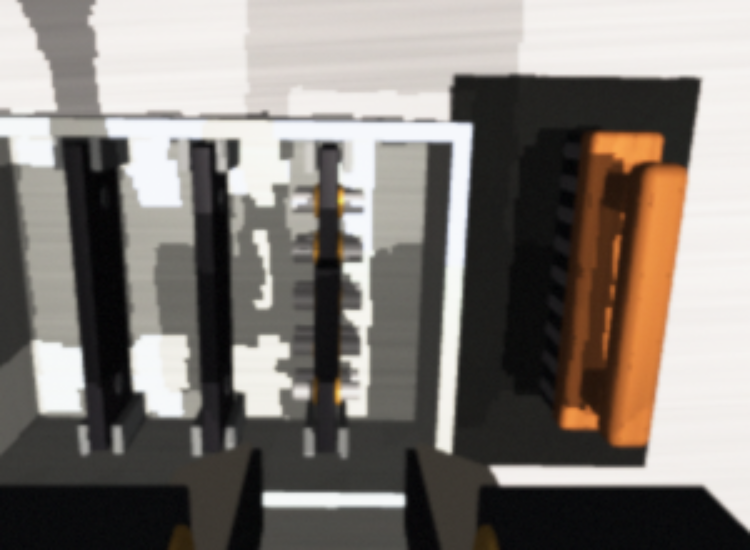

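The tab is centred at about crop (327,322), which is original (311,189). The tool needs a shift of about 3 mm toward −x and 1.5 mm toward −y. Then I go down and grip.

```bash
python3 -m inch '[[[3,-1.5,30,0],[0,0,40,0],[0,0,35,0],[0,0,25,0],[0,0,15,0],[0,0,9,0],[0,0,4,0],[0,0,0,0]]]'; python3 -m inch '[[[0,0,0,0],[0,0,0,0],[0,0,0,0],[0,0,0,0],[0,0,0,0]]]' 1 40
```

```text
time: 27.05
tool_pos: [0.5421, 0.0363, 0.0492]
tool_rot: [-3.142, 0.001, 3.091]
contact_force: [0.6, -0.4, 0.6]
opening: 0.0323
time: 27.68
tool_pos: [0.5419, 0.0363, 0.049]
tool_rot: [-3.142, 0.001, 3.091]
contact_force: [-1.3, 0.2, 3.6]
opening: 0.0096
```

```bash
python3 -m inch '[[[0,0,-3,0],[0,0,-8,0],[0,0,-12,0],[0,0,0,0]]]'; python3 -m inch '[[[0,0,-15,0],[0,0,-22,0],[0,0,-25,0],[0,0,-25,0],[0,0,-25,0],[0,0,-25,0],[0,0,-25,0],[0,0,-18,0],[0,0,-7,0],[0,0,0,0]]]'; python3 -m inch '[[[0,0,0,0],[0,0,0,0],[0,0,0,0],[0,0,0,0]]]'
python3 - <<'E'
from h import *
c=snap("wrist");s=snap("scene");d=snap("side")
for k,z in dict(adapter=.217,blank1=.006,flap_grip=.27,brush=.003).items():
  for n,cc in (("wrist",c),("scene",s),("side",d)): print(k,n,[(np.round(q["at"]).tolist(),round(q["conf"],2),w(cc,q["at"],z)[:2].round(3).tolist()) for q in place_of(n,k)])
t=observe()["tool_pos"];print([px(d,[t[0],t[1],z]) for z in(.185,.21)])
cv2.imwrite("pics/b8.png",np.vstack([c["img"][:300],np.hstack([s["img"][80:280,200:520],d["img"][80:280,220:540]])]))
E
```

```text
time: 28.18
tool_pos: [0.5426, 0.0362, 0.0731]
tool_rot: [-3.142, 0.003, 3.091]
contact_force: [-0.1, 0.6, -0.7]
opening: 0.0098
time: 29.42
tool_pos: [0.5416, 0.0363, 0.259]
tool_rot: [-3.142, 0.001, 3.091]
contact_force: [0.4, 0.9, -1.5]
opening: 0.0093
time: 29.92
tool_pos: [0.5417, 0.0363, 0.2585]
tool_rot: [3.142, -0.0, 3.091]
contact_force: [0.2, 0.9, -1.0]
opening: 0.0097
adapter wrist [([229.0, 311.0], 0.91, [0.543, 0.036])]
adapter scene [([168.0, 342.0], 0.97, [0.545, 0.044]), ([255.0, 380.0], 0.5, [0.785, 0.185])]
adapter side [([144.0, 324.0], 0.97, [0.548, 0.05]), ([215.0, 329.0], 0.22, [0.442, -0.237])]
blank1 wrist [([171.0, 235.0], 0.93, [0.539, -0.069]), ([169.0, 276.0], 0.69, [0.54, -0.014])]
blank1 scene []
blank1 side [([213.0, 328.0], 0.83, [0.541, -0.012]), ([229.0, 336.0], 0.46, [0.538, -0.083])]
flap_grip wrist []
flap_grip scene [([157.0, 300.0], 0.57, [0.614, -0.025])]
flap_grip side [([134.0, 367.0], 0.84, [0.646, -0.021])]
brush wrist [([166.0, 401.0], 0.79, [0.545, 0.156]), ([53.0, 509.0], 0.66, [0.411, 0.283]), ([172.0, 274.0], 0.66, [0.544, -0.017])]
brush scene [([254.0, 386.0], 0.81, [0.541, 0.161]), ([232.0, 442.0], 0.71, [0.417, 0.277]), ([287.0, 307.0], 0.56, [0.705, 0.021]), ([254.0, 380.0], 0.49, [0.546, 0.146])]
brush side [([183.0, 307.0], 0.9, [0.537, 0.155]), ([168.0, 259.0], 0.82, [0.412, 0.293])]
[(np.float64(323.2376890643399), np.float64(156.47541703480155)), (np.float64(323.4742188196036), np.float64(149.2055675817944))]
```

View pics/b8.png

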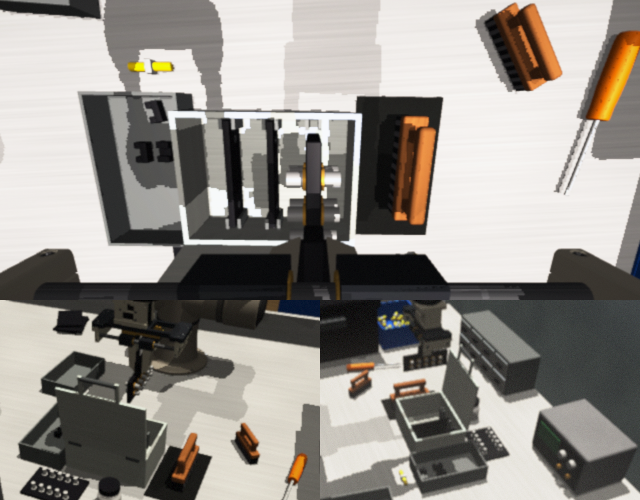

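The adapter is held upright, with its lower edge at about 0.215 m (rim at 0.085 m). The flap is open, the blanks are in their slots, the brush is on its mat and the clips are in the tray.

```bash
python3 -c "
from cell import *
print(observe()['time'],observe()['opening'],hand_in())"
```

```text
the job is handed in; nothing more can be done
30.675 0.009500811895124658 None
```

I finished the job in the order asked and handed it in at 30.7 s of the 72 s limit.

- **Sweep:** one pass of the large bench brush moved all three clips off the flap into the tray beside the case. The last wrist picture shows all three lying in it. I then stood the brush back on its mat and let go.
- **Flap:** I lifted it by its bar to about 98°, and the later pictures show it staying open. Partway up, about 14 N built up at the wrist because my arc was too tight. I shifted it outward by about 2 mm.
- **Adapter:** I gripped it by its pull tab in the slot nearest the mat and drew it straight up. It is held upright and still, with its lower edge at about 0.215 m, about 130 mm above the rim. That height comes from how far the tool was raised; the detections in all three cameras fit it to within about 15 mm.
- **Other things:** both blanks still stand in their slots, and nothing else in the last pictures looked moved.

No check failed. Camera position estimates differed by up to about 2 cm between views, so I took close-up wrist pictures before gripping the brush and the tab. The networks also gave a few false detections, which I discarded against the pictures.

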